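One hand stroke of the microtome, then lock

ROBOT

A 7-joint arm with a two-finger parallel gripper is mounted at the origin on the work surface. World frame = base frame: x ahead of the robot, y to its left, z up, the work surface at z = 0. Lengths are in mm, angles in rad, forces in N, time in s.
With the tool pointing down it reaches from about 400 to 900 mm from the base axis. Payload 5.6 kg.
Tool frame: the origin (TCP) lies midway between the tips of the shut fingers; the grasp point (between the pads) lies 19 mm behind it; x points along the fingers, y is the direction in which the jaws open and shut, and the axes are right-handed (so a half turn about x gives the same grasp; the last joint's range is limited). The gripper opens to 92 mm and grips with 3 to 60 N. Pads are 20 mm wide; open, the fingers measure 128 mm over their backs; the gripper's body (75 mm by 189 mm) begins 69 mm behind the grasp point.
Start: joints at [-0.043, 0.468, -0.012, 1.603, 0.006, 1.071, -0.056], TCP at [650.007, -0.044, 214.592] pointing down, gripper open.
Joint ranges: [-2.53, 2.53], [-0.31, 2.02], [-1.57, 1.55], [0.28, 2.44], [-1.29, 4.43], [0.15, 1.84], [-2.92, 2.92]. Speed limits (rad/s): [2.57, 2.57, 3.14, 3.14, 3.14, 3.14, 3.14].

INTERFACE

Orientations are given as a rotation vector (axis times angle).
In Python, from cell import robot, grip, kin, viewer gives the robot as it stands. Calls block until the motion is done:
- robot.movep(position, orientation): joint-space move of the TCP to a pose.
- robot.servo_line(position, feed=150, rotation=None): straight line of the TCP; rotation=None keeps the orientation; feed is the mean speed in mm/s.
- robot.goto_joints(angles): joint-space move.
- grip(opening, newtons=None): opening from 0.0 (shut) to 1.0 (fully open); newtons is the grip in N (None keeps the last); returns when the fingers have stopped.
- robot.hold(seconds).
- kin.ik(position, orientation): joint angles nearest the present ones, or None.
- robot.observe(): the state.
- viewer.read_camera(name): name is "scene" or "side" or "wrist"; returns the picture (384x512x3 uint8, red, green, blue); there is no depth.
- viewer.camera_info(name): a dict with "camera_matrix" (3x3 intrinsics, pixels), "k1" (the pictures are not rectified: a ray, as slopes to the right and down, at radius r is drawn at 1 + k1 r^2 times it, then the intrinsics apply), "R" (3x3) and "t" (3): a world point X has camera coordinates R X + t. Camera axes: x right, y down, z forward; pixel columns grow to the right and rows downward; lengths in mm; the calibration is good to about 2 mm. A picture is of the moment at which its call begins: read the wrist's pose just before it. camera_info takes no time and is no camera call; for the wrist camera it gives the pose at the moment of the call.
A pose or a line that the arm cannot do raises robot.IKError and nothing moves.
- robot.job_done(): hands the job in, once; it reports no verdict.
Trained networks look in the newest picture that a camera, given by its name, has taken for a name from the list of things; names that differ only in an ending like _2 or _b are one class to them, and where a whole thing is asked for, a point or a joint stands for the part that bears it (a point fixed in the world has none). Each returns a list of dicts, best first, with "confidence" (0 to 1); they miss things now and then, are a little off and sometimes report something else, mostly with a low value. They report only what shows in the picture. A call takes as long as a camera call.
- viewer.silhouettes(name, camera): "mask" (384x512 bool, what is visible of it).
- viewer.pinpoint(name, camera): "at" ([x, y, z] in mm, in the coordinates of the camera as it stood for that picture, good to about 4 mm: a listed point, or the origin of a listed thing).
The state is a dict: "t": time; "joints": joint angles; "joint_velocities": joint speeds; "joint_torque": joint torques, N m; "tcp_pos": TCP position; "tcp_rot": TCP orientation; "contact_force": force on the tool from outside, world axes, zero at the start; "wrist_torque": the same for the moment, N m; "grip_width": opening from 0.0 (shut) to 1.0 (fully open).
Only numpy, scipy, OpenCV 4.12 (cv2) and the standard library are available. Lean on these libraries where they do the work, as an engineer would, in place of code of your own. Each camera call takes 0.05 s, during which the arm holds its last target. There are 200 camera calls.

TASK

The sample block has just been clamped in the microtome and no blade is fitted yet: give the machine one slow trial stroke by hand. Pull the red lock knob right up, turn the handwheel by its crank grip clockwise (seen from the wheel's side) through exactly one revolution, steadily and without spinning it, so that the specimen head goes down and back up to the top, then push the lock knob fully home so that its pin sits in the wheel's notch again. Never force the pin against the wheel, neither by turning while it is engaged nor by pressing hard when it misses the notch; do not run on into a second stroke or turn backwards, and leave the things standing around undisturbed.

Things in the scene. Friction and masses are not known exactly. Their poses are not given: they have to be found in the camera images.
- microtome: Rotary microtome, fixed: ivory housing 220 x 240 mm, 245 mm high (tray rim to 255), on a grey base plate 380 x 260 mm. Origin: on the table under the housing, 10 mm in front of the housing's centre. x points to its front (specimen head, knife holder), y out of the side with the handwheel, z up.
- handwheel: Grey handwheel, 170 mm across, rim 24 mm wide, upright on the machine's +y side, centre 145 mm above the table. Origin at its centre, in the middle of the rim's width; y along the axle, outwards. One tapered notch in the rim: mouth 9.6 mm wide, 10 mm deep, at the top while wheel_turn is 0 or a full turn. White lines on rim and lock bracket meet there.
- wheel_turn (a joint): Angle of the handwheel: 0 at the start (locked, crank and specimen head at the top), grows clockwise seen from outside the wheel (+y side): the crank goes from the top towards the machine's rear (-x), down, to the front and up. One revolution = 6.283. Stiff: 0.75 N m of friction plus the head's weight, 6 to 18 N at the crank, so a hand runs ahead of it; stays where it is left.
- wheel_axis (a point): Centre of the handwheel: on the axle, in the middle of the rim's width, 145 mm above the table. Does not move.
- crank_grip: Black round crank grip, 26 mm thick, 85 mm long, level, sticking out of the wheel's outer face; spins freely on its spindle. Origin at its centre: 62 mm from the axle, 62 mm outwards from the middle of the rim (50 mm off the wheel's outer face). Its y runs along it, outwards. While it goes round, a hand that grips it need not turn. Gripping from above or leaning away from the wheel gives room.
- lock_pin: Handwheel lock: upright 8 mm round-nosed steel pin through a bracket above the wheel's rim, with a red pull knob 22 mm across and 30 mm tall. Origin at the knob's centre, 277 mm above the table when home (knob top 15 mm higher, bracket top 25 mm lower); straight above the wheel's centre.
- lock_travel (a joint): Height of the lock pin: 0 home on the notch's floor, 0.014 right up at its stop; the nose clears the rim at 0.010. Tight: moves with about 14 N of friction, up or down, and stays where it is left. The nose enters the notch only if the wheel is within about 1 degree, and then draws it true; else it lands on the rim and stops at 0.010. Over 30 N between pin and wheel bends it.
- specimen (a point): Face of the amber resin block with the embedded sample, in the clamp on the specimen head at the machine's front; 165 mm above the table at the top of the stroke, 105 mm at the bottom. Nothing to grasp. It moves 60 mm down and up again per revolution of the wheel.
- teacup_mid (a point): white porcelain teacup without handle, 72 mm across, 58 mm tall; bystander. The point is at its centre, half-way up.
- solvent_bottle_mid (a point): capped amber bottle, 48 mm across, 95 mm tall; bystander. The point is at its centre, half-way up.
- swab_jar_mid (a point): clear capped jar, 56 mm across, 75 mm tall; bystander. The point is at its centre, half-way up.

How it is judged (in metres and radians):
On the way, in this order (a step that is already met when the one before it is completed fails the run):
1. the lock is pulled up clear of the wheel (value of joint lock_travel above 0.011 m), for 0.1 s.
2. the wheel has been turned clockwise to half a revolution, the head is at the bottom of its stroke (value of joint wheel_turn above 3 rad and z of specimen in the frame of microtome below 0.115 m), for 0.05 s.
3. the wheel has come round to one full revolution, within 2.5 degrees (value of joint wheel_turn above 6.239 rad and z of specimen in the frame of microtome above 0.16 m), for 0.1 s.
At the end, for the whole second after the job is handed in: the wheel stands still at exactly one revolution from its start (within 2 degrees) and the lock pin is fully home in its notch (within 1.5 mm) (value of joint lock_travel below 0.0015 m and value of joint wheel_turn between 6.248 and 6.318 rad and angular speed of handwheel below 0.05 rad/s); the robot touches nothing.
It fails at once if the wheel runs on more than 20 degrees past one revolution (value of joint wheel_turn above 6.633 rad).
It fails at once if the wheel is turned backwards from its start by more than 15 degrees (value of joint wheel_turn below -0.26 rad).
It fails at once if the wheel is spun, faster than about 0.8 turns a second (velocity of joint wheel_turn above 5 rad/s).
It fails at once if the lock pin is forced against the wheel with more than 30 N (contact force between lock_pin and handwheel above 30 N).
It fails at once if the teacup, the solvent bottle or the swab jar is shifted by over 15 mm or tipped (distance of any of teacup_mid, solvent_bottle_mid, swab_jar_mid from where it was at the start of the episode above 0.015 m or angle between any of teacup_mid, solvent_bottle_mid, swab_jar_mid's own z axis and vertical above 0.3 rad).
It also fails if it takes over 72 s, if anything falls off the work surface, if the arm or the gripper's body presses on something with over 40 N, if the wrist force passes 120 N, or if a joint passes its speed limit or range.

## Working session

There is one attempt and no reset: what is moved stays moved. The work goes in short steps, each a Python script; the robot and the scene stay as the last script left them, time stands still between calls to the robot, and variables do not carry over. Pictures are saved under pics/ and viewed, about 8 in all and at most 12, crops included, and the job is handed in when it is done.

```bash
mkdir -p pics; ls; cat > h.py <<'E'
import numpy as np, cv2
from cell import robot, grip, kin, viewer
from scipy.spatial.transform import Rotation as Ro
def world(cam,p,ci): return np.array(ci["R"]).T@(np.array(p)-np.array(ci["t"]))
def look(names,cam,save=None):
    ci=viewer.camera_info(cam); im=viewer.read_camera(cam)
    if save: cv2.imwrite(f"pics/{save}.png",cv2.cvtColor(im,cv2.COLOR_RGB2BGR))
    out={}
    for n in names:
        r=viewer.pinpoint(n,cam)
        out[n]=[(np.round(world(cam,d["at"],ci),1).tolist(),round(d["confidence"],2)) for d in r[:2]]
        print(cam,n,out[n])
    return out
E
python3 - <<'E'
from h import *
N=["microtome","handwheel","wheel_axis","crank_grip","lock_pin","specimen","teacup_mid","solvent_bottle_mid","swab_jar_mid"]
look(N,"scene","scene"); look(N,"side","side")
a=cv2.imread("pics/scene.png");b=cv2.imread("pics/side.png")
cv2.imwrite("pics/both.png",cv2.resize(np.hstack([a,b]),(800,300)))
print(robot.observe()["t"],robot.observe()["tcp_rot"])
E
```

```text
pics
scene microtome [([591.8, -216.4, -0.7], 0.78)]
scene handwheel [([550.5, -73.9, 151.7], 0.78)]
scene wheel_axis [([551.8, -74.0, 146.4], 0.97)]
scene crank_grip [([539.7, -12.6, 206.3], 0.65)]
scene lock_pin []
scene specimen [([774.1, -183.7, 161.2], 0.95)]
scene teacup_mid [([686.5, 278.5, 30.1], 0.69)]
scene solvent_bottle_mid [([456.1, 262.2, 47.6], 0.66)]
scene swab_jar_mid [([572.6, 307.0, 34.6], 0.96)]
side microtome []
side handwheel []
side wheel_axis []
side crank_grip [([543.9, -13.1, 210.2], 0.72)]
side lock_pin [([554.0, -73.0, 280.5], 0.7)]
side specimen [([777.1, -178.9, 170.0], 0.95)]
side teacup_mid [([682.0, 283.5, 33.7], 0.74)]
side solvent_bottle_mid [([463.9, 269.7, 47.7], 0.57)]
side swab_jar_mid [([578.9, 301.8, 39.9], 0.82)]
1.0 [ 1.20921407  1.20912209 -1.2092195 ]
```

View pics/both.png

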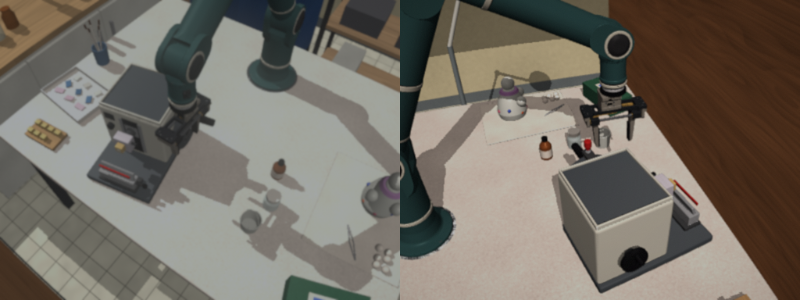

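```bash
cat >> h.py <<'E'
R0=Ro.from_matrix(np.array([[0,1,0],[0,0,-1],[-1,0,0]],float))  # tool x down, y=world x, z=-world y
def rv(psi,tilt=0):  # tilt>0: hand leans away from wheel (machine +y)
    return (Ro.from_euler('z',psi,degrees=True)*Ro.from_euler('x',-tilt,degrees=True)*R0).as_rotvec()
E
python3 - <<'E'
from h import *
print(R0.as_rotvec())
for tilt in(0,15): print(Ro.from_rotvec(rv(0,tilt)).as_matrix()[:,0])
robot.movep([552,-30,440],rv(11))
N=["wheel_axis","handwheel","crank_grip","lock_pin","microtome"]
look(N,"wrist","w1")
robot.servo_line([552,20,400],feed=150)
look(N,"wrist","w2")
look(N,"side");look(N,"scene")
cv2.imwrite("pics/w12.png",cv2.resize(np.hstack([cv2.imread("pics/w1.png"),cv2.imread("pics/w2.png")]),(800,300)))
print(robot.observe()["t"])
E
```

```text
[ 1.20919958  1.20919958 -1.20919958]
[ 1.11022302e-16 -1.11022302e-16 -1.00000000e+00]
[-1.11022302e-16 -2.58819045e-01 -9.65925826e-01]
wrist wheel_axis [([551.5, -75.4, 147.1], 0.6)]
wrist handwheel []
wrist crank_grip [([540.1, -15.9, 206.8], 0.94)]
wrist lock_pin []
wrist microtome []
wrist wheel_axis [([551.9, -74.5, 149.8], 0.83)]
wrist handwheel [([550.0, -71.6, 146.7], 0.62)]
wrist crank_grip [([541.6, -13.6, 205.5], 0.97)]
wrist lock_pin [([553.2, -73.9, 277.6], 0.93)]
wrist microtome []
side wheel_axis []
side handwheel []
side crank_grip []
side lock_pin [([553.4, -72.2, 279.8], 0.7)]
side microtome []
scene wheel_axis [([556.2, -75.2, 144.1], 0.9)]
scene handwheel [([548.3, -74.5, 148.2], 0.72)]
scene crank_grip [([540.8, -11.7, 205.1], 0.74)]
scene lock_pin [([551.6, -76.4, 281.5], 0.58)]
scene microtome [([595.2, -219.5, -1.7], 0.79)]
3.75
```

View pics/w12.png

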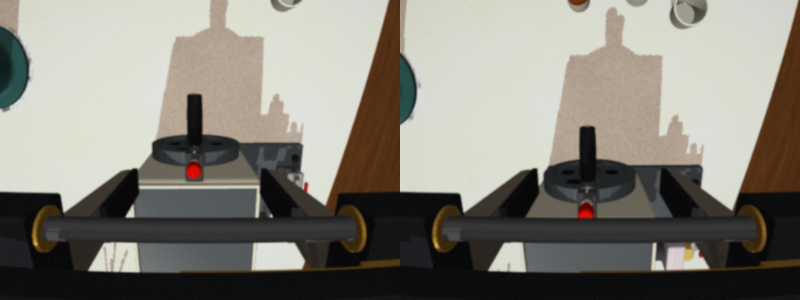

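```bash
cat >> h.py <<'E'
psi=10.5; A=np.array([552.5,-74.2,145.]); ex=Ro.from_euler('z',psi,degrees=True).apply([1,0,0]); ey=Ro.from_euler('z',psi,degrees=True).apply([0,1,0])
K=np.array([552.7,-74.0,277.])
def st(m=''):
    o=robot.observe(); print(m,round(o["t"],2),np.round(o["tcp_pos"],1),np.round(o["contact_force"],1),round(o["grip_width"],3)); return o
E
python3 - <<'E'
from h import *
robot.movep([K[0],K[1],330],rv(psi)); grip(0.5)
robot.servo_line([K[0],K[1],261],feed=120); o=st('at')
grip(0.0,40); o=st('gripped')
z=o["tcp_pos"][2]; p=np.array(o["tcp_pos"])
for d in (5,10,13,14,15,16):
    robot.servo_line([p[0],p[1],261+d],feed=30); o=st(d)
    if -o["contact_force"][2]>35: break
robot.hold(.2); st()
look(["lock_pin"],"side"); look(["lock_pin"],"scene","s2")
E
```

```text
at 5.83 [553.2 -74.1 261.6] [-0.3 -0.4  0.4] 0.503
gripped 6.32 [552.4 -74.1 261.5] [-3.7  0.2  4.7] 0.226
5 6.63 [552.3 -74.1 264.6] [  4.3  -1.1 -13.7] 0.231
10 6.95 [552.3 -74.1 270.2] [  5.6   0.5 -14.3] 0.227
13 7.2 [552.3 -74.1 273.6] [  5.2  -0.1 -13.5] 0.231
14 7.45 [552.3 -74.1 274.6] [  4.7   0.4 -14.2] 0.227
15 7.7 [552.3 -74.1 275.6] [  5.2  -0.5 -15.3] 0.227
16 7.95 [552.3 -74.1 275.7] [  6.7  -0.1 -19.4] 0.228
 8.15 [552.3 -74.1 275.7] [  7.   -1.9 -20. ] 0.229
side lock_pin [([553.5, -74.0, 292.7], 0.69)]
scene lock_pin [([549.5, -77.2, 296.5], 0.53)]
```

```bash
cat >> h.py <<'E'
tilt=15; RV=rv(psi,tilt); tx=Ro.from_rotvec(RV).as_matrix()[:,0]
C0=A+62*ey+np.array([0,0,62.])
G0=C0+12*ey+19*tx
E
python3 - <<'E'
from h import *
grip(0.5); st('rel')
p=robot.observe()["tcp_pos"]
robot.servo_line([p[0],p[1],330],feed=200)
bad=0
for th in range(0,361,30):
    t=np.radians(th); q=G0+62*(np.array([0,0,np.cos(t)-1])-np.sin(t)*ex)
    j=kin.ik(q,RV); bad+= j is None
    if th%90==0: print(th,np.round(q),None if j is None else np.round(j,2))
print('bad',bad)
robot.movep(G0+[0,0,60]+20*ey,RV)
robot.servo_line(G0+[0,0,60],feed=150)
robot.servo_line(G0+[0,0,25],feed=150)
look(["crank_grip","wheel_axis","lock_pin"],"wrist","w3")
st()
E
```

```text
rel 8.89 [552.5 -74.1 277.6] [-0.3  0.2  0.4] 0.497
0 [540.  -6. 189.] [-0.17  0.31 -0.05  1.93  0.35  0.94 -0.24]
90 [479. -18. 127.] [-0.17  0.31 -0.05  2.12  0.41  0.77 -0.34]
180 [540.  -6.  65.] [-0.22  0.5   0.02  2.01  0.41  0.68 -0.35]
270 [601.   5. 127.] [-0.2   0.49 -0.01  1.83  0.35  0.86 -0.26]
360 [540.  -6. 189.] [-0.17  0.31 -0.05  1.93  0.35  0.94 -0.24]
bad 0
wrist crank_grip [([540.3, -14.0, 207.0], 0.72)]
wrist wheel_axis []
wrist lock_pin []
 10.74 [540.6  -6.  214.7] [-0.4  0.1 -0. ] 0.499
```

View pics/w3.png

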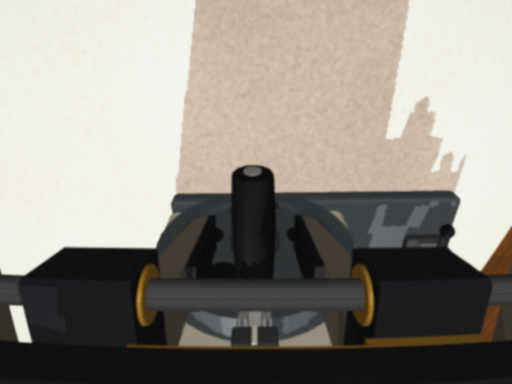

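The grip sits centred between the fingers (column 253; finger midpoint is about 254) and the base edge is level, so the yaw is right. I'll descend, take a soft grip and null the side force before tightening.

```bash
python3 - <<'E'
from h import *
import json
robot.servo_line(G0,feed=80); b=st('down'); f0=np.array(b["contact_force"])
grip(0.0,5); robot.hold(.2)
tgt=G0.copy()
for i in range(5):
    o=st(i); f=np.array(o["contact_force"])-f0; fx=f@ex
    if abs(fx)<1: break
    tgt=tgt+ex*np.clip(fx/10,-1.5,1.5)   # move with the push
    robot.servo_line(tgt,feed=20); robot.hold(.15)
grip(0.0,45); robot.hold(.2); o=st('tight')
json.dump(dict(tgt=tgt.tolist(),P0=list(map(float,o["tcp_pos"])),f0=f0.tolist()),open('g.json','w'))
E
```

```text
down 11.2 [539.7  -6.3 188.3] [-0.1  0.9  0. ] 0.5
0 11.83 [538.9  -6.5 188.7] [-5.7  0.5  3.9] 0.281
1 12.23 [538.9  -6.5 188.7] [-5.1 -0.5  5.2] 0.279
2 12.63 [538.8  -6.5 188.7] [-4.5 -0.1  3.2] 0.28
3 13.03 [538.8  -6.5 188.7] [-0.9 -0.4  1.5] 0.279
4 13.43 [538.8  -6.5 188.7] [ 2.  -0.3  0. ] 0.278
tight 14.25 [538.8  -6.5 188.7] [ 2.8 -0.   0.2] 0.27
```

```bash
cat >> h.py <<'E'
import json
def disp(deg):
    t=np.radians(deg); return 62*(np.array([0,0,np.cos(t)-1])-np.sin(t)*ex)
def ang(P,P0):
    d=np.array(P)-P0; return np.degrees(np.arctan2(-(d@ex),d[2]+62))
def turn(a,b,step,feed,every=3):
    g=json.load(open('g.json')); tgt,P0,f0=[np.array(g[k]) for k in('tgt','P0','f0')]
    for i,th in enumerate(np.arange(a+step,b+1e-6,step)):
        robot.servo_line(tgt+disp(th),feed=feed); o=robot.observe(); f=np.array(o["contact_force"])-f0
        t=np.radians(th); tang=-np.cos(t)*ex-np.array([0,0,np.sin(t)]); rad=-np.sin(t)*ex+np.array([0,0,np.cos(t)])
        d=np.array(o["tcp_pos"])-P0+[0,0,62]
        if i%every==every-1: print(th,'t',round(o["t"],2),'meas',round(ang(o["tcp_pos"],P0)%360,2),'r',round(np.hypot(d@ex,d[2]),1),'Ft',round(f@tang,1),'Fr',round(f@rad,1),'Fy',round(f@ey,1),round(o["grip_width"],3))
        if np.linalg.norm(f)>45: print('HIGH',th,f); break
E
python3 - <<'E'
from h import *
turn(0,90,10,45)
E
```

```text
30.0 t 15.43 meas 27.67 r 62.0 Ft -6.3 Fr -1.6 Fy -2.7 0.266
60.0 t 16.6 meas 60.02 r 62.0 Ft -3.1 Fr -3.4 Fy -5.1 0.273
90.0 t 17.77 meas 90.35 r 62.1 Ft 1.7 Fr -6.0 Fy -5.7 0.272
```

```bash
python3 - <<'E'
from h import *
turn(90,350,10,45)
E
```

```text
120.0 t 18.95 meas 120.16 r 62.1 Ft 2.9 Fr -2.8 Fy -5.6 0.273
150.0 t 20.12 meas 149.54 r 62.1 Ft -0.1 Fr -5.7 Fy -3.4 0.273
180.0 t 21.3 meas 176.77 r 62.2 Ft -4.9 Fr -12.1 Fy -0.5 0.269
210.0 t 22.48 meas 200.48 r 61.9 Ft -10.6 Fr -1.0 Fy -1.4 0.27
240.0 t 23.65 meas 239.53 r 61.9 Ft -15.8 Fr 10.4 Fy -1.2 0.27
270.0 t 24.82 meas 270.35 r 62.0 Ft -9.3 Fr 0.0 Fy 4.4 0.272
300.0 t 26.0 meas 300.32 r 62.1 Ft -8.9 Fr -2.5 Fy 4.1 0.267
330.0 t 27.18 meas 330.09 r 62.2 Ft -7.2 Fr -7.9 Fy 3.1 0.276
```

```bash
python3 - <<'E'
from h import *
turn(350,356,3,25,1)
g=json.load(open('g.json')); tgt,P0=np.array(g['tgt']),np.array(g['P0'])
th=356
while th<368:
    a=(ang(robot.observe()["tcp_pos"],P0)+180)%360-180
    if a>-0.25: break
    th+=0.5 if a>-2 else 1
    robot.servo_line(tgt+disp(th),feed=10)
robot.hold(.3); o=st(th); print((ang(o["tcp_pos"],P0)+180)%360-180)
look(["crank_grip"],"wrist"); look(["specimen"],"side"); look(["crank_grip","specimen"],"scene")
E
```

```text
353.0 t 28.24 meas 351.68 r 62.2 Ft -9.1 Fr -15.3 Fy 1.9 0.27
356.0 t 28.52 meas 354.38 r 62.3 Ft -9.1 Fr -17.2 Fy 2.0 0.27
362.5 30.87 [539.1  -6.5 189. ] [ 11.1   4.2 -18.9] 0.274
-0.2364540972112934
wrist crank_grip [([542.3, -12.6, 202.8], 0.75)]
side specimen [([778.2, -184.4, 166.2], 0.82)]
scene crank_grip [([539.7, -9.3, 206.2], 0.54)]
scene specimen [([771.8, -188.2, 166.6], 0.83)]
```

```bash
python3 - <<'E'
from h import *
g=json.load(open('g.json')); P0,f0=np.array(g['P0']),np.array(g['f0'])
tgt=np.array(g['tgt'])+disp(362.5)
for i in range(4):
    f=np.array(robot.observe()["contact_force"])-f0; f-=ey*(f@ey)
    if np.linalg.norm(f)<2.5: break
    tgt=tgt+f/10*0.8; robot.servo_line(tgt,feed=15); robot.hold(.1)
o=st('nulled'); print(ang(o["tcp_pos"],P0))
grip(0.5); o=st('released'); p=np.array(o["tcp_pos"])
robot.servo_line(p+[0,0,60],feed=150)
robot.servo_line(p+[0,0,60]+25*ey,feed=150)
look(["lock_pin","crank_grip"],"wrist","w4")
im=cv2.imread("pics/w4.png"); cv2.imwrite("pics/w4c.png",cv2.resize(im[200:384,130:400],None,fx=2.9,fy=2.9,interpolation=cv2.INTER_CUBIC))
E
```

```text
nulled 31.93 [539.1  -6.6 188.8] [1.5 4.1 0.7] 0.271
-0.2737217008773629
released 32.42 [537.1  -7.3 186.6] [-0.1 -0.6  0.3] 0.505
wrist lock_pin []
wrist crank_grip [([541.7, -12.8, 205.5], 0.83)]
```

View pics/w4c.png

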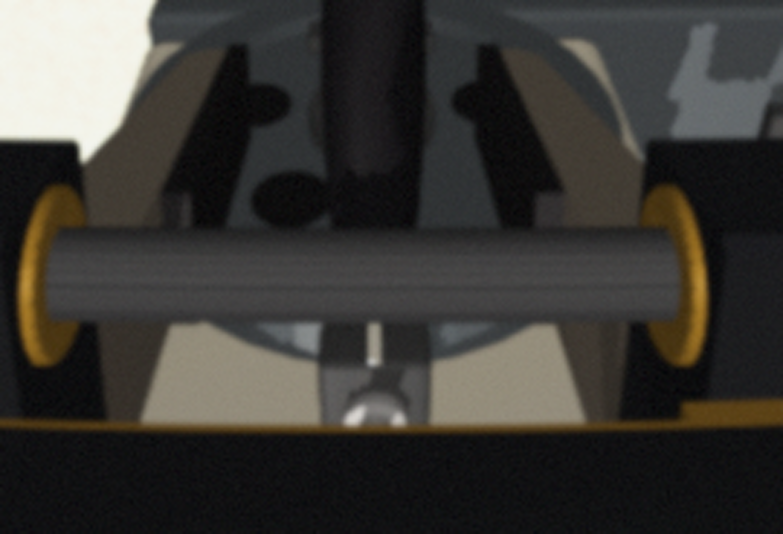

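The crop shows the bracket's white line at column 374. It runs straight on to the pin, and there's no visible offset to the rim. Next I'll grip the knob and press it down with a force limit.

```bash
python3 - <<'E'
from h import *
robot.movep([552.4,-74.1,340],rv(psi))
robot.servo_line([552.4,-74.1,276],feed=120); b=st('at'); f0=np.array(b["contact_force"])
grip(0.0,40); robot.hold(.1); st('grip')
z=276.
while z>256:
    z-=0.7; robot.servo_line([552.4,-74.1,z],feed=15)
    o=robot.observe(); fz=o["contact_force"][2]-f0[2]
    if abs(z*10%14)<7 or fz>25: st(round(z,1))
    if fz>36: print("LIMIT"); break
    if o["tcp_pos"][2]<261.0: break
robot.hold(.2); st('end')
look(["lock_pin"],"side"); look(["lock_pin"],"scene")
E
```

```text
at 34.73 [552.7 -73.4 276.2] [0.1 0.3 0.4] 0.499
grip 35.32 [552.4 -74.2 276.5] [-2.1 -0.1  4.7] 0.227
274.6 35.82 [552.5 -74.2 276.3] [-4.5 -0.2 10.7] 0.23
273.2 36.32 [552.5 -74.2 275.2] [-5.7  0.1 13.1] 0.23
271.8 36.82 [552.4 -74.2 273.9] [-5.4  0.3 13. ] 0.229
270.4 37.32 [552.4 -74.2 272.5] [-5.3 -0.1 12.7] 0.231
269.0 37.82 [552.4 -74.2 271.1] [-5.7 -0.7 13.1] 0.23
267.6 38.32 [552.5 -74.2 269.7] [-5.3 -0.6 12.3] 0.231
266.2 38.82 [552.5 -74.2 268.3] [-5.1  0.3 12.5] 0.228
264.8 39.32 [552.5 -74.2 266.9] [-5.8  0.7 12.1] 0.23
263.4 39.82 [552.5 -74.2 265.5] [-5.9  0.3 12.2] 0.231
262.0 40.32 [552.4 -74.2 264. ] [-5.6  0.8 12.9] 0.226
260.6 40.82 [552.4 -74.2 262.6] [-4.8  0.5 12.2] 0.226
259.2 41.32 [552.5 -74.2 261.8] [-6.5  0.3 15.7] 0.227
257.8 41.82 [552.5 -74.2 261.6] [-8.7  0.1 21. ] 0.229
256.4 42.32 [552.5 -74.2 261.3] [-11.8   0.8  28.2] 0.229
255.7 42.57 [552.5 -74.2 261.2] [-14.3   0.6  31.8] 0.23
end 42.77 [552.5 -74.2 261.2] [-13.6   0.9  31.9] 0.232
side lock_pin [([554.6, -70.9, 276.3], 0.53)]
scene lock_pin [([551.6, -77.3, 278.5], 0.57)]
```

```bash
python3 - <<'E'
from h import *
robot.servo_line([552.4,-74.1,260.5],feed=20); st('relieved')
grip(0.5); st('open')
robot.servo_line([552.4,-74.1,340],feed=120)
robot.servo_line([552,20,400],feed=150)
look(["lock_pin","crank_grip"],"wrist","w5"); look(["teacup_mid","solvent_bottle_mid","swab_jar_mid","specimen"],"scene"); look(["lock_pin"],"side"); st()
a=cv2.imread("pics/w2.png")[120:330,150:330];b=cv2.imread("pics/w5.png")[120:330,150:330]
cv2.imwrite("pics/cmp.png",cv2.resize(np.hstack([a,b]),None,fx=2.2,fy=2.2,interpolation=cv2.INTER_CUBIC))
E
```

```text
relieved 43.36 [552.4 -74.2 261.5] [-5.3  0.7 10.2] 0.232
open 43.9 [552.4 -74.1 260.2] [-1.3 -1.4 -0.7] 0.5
wrist lock_pin [([553.0, -75.4, 278.1], 0.76)]
wrist crank_grip [([540.0, -15.9, 204.1], 0.93)]
scene teacup_mid [([684.8, 278.7, 28.7], 0.96)]
scene solvent_bottle_mid [([457.0, 267.2, 45.2], 0.78)]
scene swab_jar_mid [([575.8, 306.6, 36.0], 0.82)]
scene specimen [([771.0, -186.0, 163.0], 0.77), ([539.2, -12.4, 206.4], 0.65)]
side lock_pin [([551.2, -72.1, 276.0], 0.63)]
 46.11 [552.   19.9 400. ] [ 0.3  0.1 -0.2] 0.503
```

View pics/cmp.png

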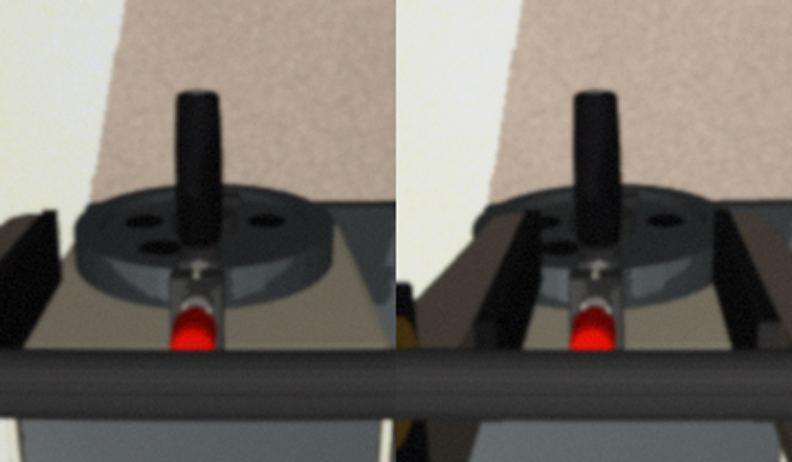

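The before and after crops match: the crank is upright at column 198 in the left crop and 597 in the right (396 px further along). The knob is at the same height, about rows 310–350, and the white lines meet.

```bash
python3 -c "
from h import *
robot.job_done(); print('done')"
```

```text
the job is handed in; nothing more can be done
done
```

The trial stroke is done and the job is handed in at about 46 s of the 72 s allowed; no verdict is reported.

- **Lock up:** I pulled the knob up 14.1 mm to its stop, with about 14 N of friction on the way.
- **Revolution:** I turned the crank clockwise through one revolution in about 17 s. At the end the measured hand position put the wheel 0.3° short of its start angle.
- **Lock home:** The pin went down at a steady 13 N or so without catching on the rim, and stopped at its original height. I then pressed to about 32 N at the knob. After subtracting the friction, that is roughly 18 N on the notch floor, under the 30 N limit.

**Last checks**
- The before and after wrist pictures match: crank upright, knob down and white lines meeting.
- The networks put the knob at 276–278 mm (277 when home) and the specimen at about 163 mm, the top of the stroke.
- The bystanders were within the networks' scatter of where they started, about 5 mm or less.
- The arm was clear, with no contact force.

**Uneven motion:** The wheel moved in small sticks and slips on the upward half. It lagged the hand by up to about 10° near 200° and then caught up. I did not log its instantaneous speed there. No check failed.

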